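# Stand the filled coin tubes in their stock trays

### The job

The four filled coin tubes are ready to go back into stock: stand each one upright on the felt in the well of the stock tray whose specimen coin is the same as the coins in the tube (gold, copper, large silver or small silver). Set the heavy tubes down gently rather than dropping them, let no tube tip over, and leave the two empty open tubes where they stand.

Things in the scene. Friction and masses are not known exactly. Their poses are not given: they have to be found in the camera images.
- gold_tube: Filled coin tube, loose on the table: clear capped plastic cylinder 38 mm in diameter, 50 mm high, straight-sided, packed with gold-coloured coins 33 mm wide that show through wall and lid; about 500 g. Origin: centre of its underside; z up its axis.
- gold_tray: Dark teak tray, fixed, with a gold-coloured specimen coin 33 mm wide on its ledge. Square well 70 by 70 mm inside, blue felt 6 mm above the table; rim 6 mm thick, top 14 mm above the table. Ledge outside the rim on the -x side, x = -41 to -87 mm, 82 mm wide; coin centre x = -64 mm, top 12 mm up. Origin: at table height under the felt's centre; x, y along the walls.
- copper_tube: Filled coin tube, loose on the table: clear capped plastic cylinder 45 mm in diameter, 50 mm high, straight-sided, packed with reddish copper-coloured coins 39 mm wide that show through wall and lid; about 380 g. Origin: centre of its underside; z up its axis.
- copper_tray: Dark teak tray, fixed, with a reddish copper-coloured specimen coin 39 mm wide on its ledge. Square well 70 by 70 mm inside, blue felt 6 mm above the table; rim 6 mm thick, top 14 mm above the table. Ledge outside the rim on the -x side, x = -41 to -87 mm, 82 mm wide; coin centre x = -64 mm, top 12 mm up. Origin: at table height under the felt's centre; x, y along the walls.
- big_silver_tube: Filled coin tube, loose on the table: clear capped plastic cylinder 45 mm in diameter, 50 mm high, straight-sided, packed with LARGE silver-coloured coins 39 mm wide that show through wall and lid; about 420 g. Origin: centre of its underside; z up its axis.
- big_silver_tray: Dark teak tray, fixed, with a LARGE silver-coloured specimen coin 39 mm wide on its ledge. Square well 70 by 70 mm inside, blue felt 6 mm above the table; rim 6 mm thick, top 14 mm above the table. Ledge outside the rim on the -x side, x = -41 to -87 mm, 82 mm wide; coin centre x = -64 mm, top 12 mm up. Origin: at table height under the felt's centre; x, y along the walls.
- small_silver_tube: Filled coin tube, loose on the table: clear capped plastic cylinder 29 mm in diameter, 50 mm high, straight-sided, packed with SMALL silver-coloured coins 24 mm wide that show through wall and lid; about 170 g. Origin: centre of its underside; z up its axis.
- small_silver_tray: Dark teak tray, fixed, with a SMALL silver-coloured specimen coin 24 mm wide on its ledge. Square well 70 by 70 mm inside, blue felt 6 mm above the table; rim 6 mm thick, top 14 mm above the table. Ledge outside the rim on the -x side, x = -41 to -87 mm, 82 mm wide; coin centre x = -64 mm, top 12 mm up. Origin: at table height under the felt's centre; x, y along the walls.
- empty_wide: Empty coin tube, to be left alone: open-topped hollow cylinder of pale bluish see-through plastic, 45 mm in diameter, 46 mm high, no coins and no cap, loose and light (about 30 g). Origin: centre of its underside; z is its axis, up.
- empty_narrow: Empty coin tube, to be left alone: open-topped hollow cylinder of pale bluish see-through plastic, 38 mm in diameter, 46 mm high, no coins and no cap, loose and light (about 30 g). Origin: centre of its underside; z is its axis, up.

How it is judged (in metres and radians):
At the end, for the whole second after the job is handed in: Each filled tube stands in the well of the tray with its kind of coin: within 22 mm of the middle along tray x and y, foot less than 9 mm above the table, upright within 0.1 rad, below 0.02 m/s. Both empty tubes upright within 0.1 rad, less than 20 mm from their starts (x of gold_tube in the frame of gold_tray between -0.022 and 0.022 m and y of gold_tube in the frame of gold_tray between -0.022 and 0.022 m and z of gold_tube in the frame of gold_tray below 0.009 m and angle between each of gold_tube, copper_tube, big_silver_tube, small_silver_tube, empty_wide, empty_narrow's own z axis and vertical below 0.1 rad and linear speed of each of gold_tube, copper_tube, big_silver_tube, small_silver_tube below 0.02 m/s and x of copper_tube in the frame of copper_tray between -0.022 and 0.022 m and y of copper_tube in the frame of copper_tray between -0.022 and 0.022 m and z of copper_tube in the frame of copper_tray below 0.009 m and x of big_silver_tube in the frame of big_silver_tray between -0.022 and 0.022 m and y of big_silver_tube in the frame of big_silver_tray between -0.022 and 0.022 m and z of big_silver_tube in the frame of big_silver_tray below 0.009 m and x of small_silver_tube in the frame of small_silver_tray between -0.022 and 0.022 m and y of small_silver_tube in the frame of small_silver_tray between -0.022 and 0.022 m and z of small_silver_tube in the frame of small_silver_tray below 0.009 m and distance of each of empty_wide, empty_narrow from where it was at the start of the episode below 0.02 m); the robot touches nothing.
It fails at once if a tube, full or empty, is tipped over (more than 1 rad from upright) (angle between any of gold_tube, copper_tube, big_silver_tube, small_silver_tube, empty_wide, empty_narrow's own z axis and vertical above 1 rad).
It fails at once if a filled tube is dropped or flung: it moves faster than 0.6 m/s with the fingers off it (a fall of about 20 mm or more) ((linear speed of gold_tube above 0.6 m/s and contact force between the fingers and gold_tube below 0.1 N) or (linear speed of copper_tube above 0.6 m/s and contact force between the fingers and copper_tube below 0.1 N) or (linear speed of big_silver_tube above 0.6 m/s and contact force between the fingers and big_silver_tube below 0.1 N) or (linear speed of small_silver_tube above 0.6 m/s and contact force between the fingers and small_silver_tube below 0.1 N)).
It fails at once if an empty tube is pushed or carried more than 30 mm away (distance of any of empty_wide, empty_narrow from where it was at the start of the episode above 0.03 m).
It also fails if it takes over 104 s, if anything falls off the work surface, if the arm or the gripper's body presses on something with over 40 N, if the wrist force passes 120 N, or if a joint passes its speed limit or range.

### The arm

A 6-joint arm with a two-finger parallel gripper is mounted at the origin on the work surface. World frame = base frame: x ahead of the robot, y to its left, z up, the work surface at z = 0. Lengths are in m, angles in degrees, forces in N, time in s.
With the tool pointing down it reaches from about 0.375 to 0.9 m from the base axis. Payload 3.1 kg.
Tool frame: the origin (TCP) lies between the finger pads; the fingertips stand nose_length ahead of it and the grasp point (between the pads) lies 2 mm behind it (nose_length is the distance from the TCP to the fingertips, in m); z points along the fingers, y is the line along which they close (so a half turn about z gives the same grasp; the last joint's range is limited). The gripper opens to 87 mm and grips with 3 to 60 N. Pads are 19 mm wide; open, the fingers measure 117 mm over their backs; the gripper's body (75 mm by 190 mm) begins 51 mm behind the grasp point.
Start: joints at [59.158, 30.224, 82.088, -0, 67.689, -10.227], TCP at [0.22, 0.585, 0.24] pointing down, gripper open.
Joint ranges: [-176.69, 176.69], [-43.24, 126.21], [12.49, 139.97], [-82, 262], [0, 151.66], [-163.58, 163.58]. Speed limits (degrees/s): [159.86, 159.86, 180, 180, 180, 180].

### API

Orientations are given as a 3x3 rotation matrix whose columns are the frame's x, y, z axes.
In Python, from station import observe, grab_frame, camera_info, finish_job, nose_length gives the robot as it stands.
- The arm moves only by the shell command python3 -m inch 'ROWS' [FORCE]. ROWS is JSON, a list of rows, each a list of 3 entries, a list of its own where there are three numbers: the shift along the tool's x, y, z each as a share of 400 mm, from -1 to 1, then the turn, a rotation vector about the tool's x, y, z each as a share of 90 degrees, from -1 to 1, then the opening, from -1 (shut) to 1 (fully open). A call has exactly 5 rows; each row shifts and turns the commanded pose from where the row before left it, along the tool's axes as they then stand; what a row does not reach is not made up. A row lasts 1/10 s, in which the tool goes at most 50 mm and 8.59 degrees, less where a joint would pass 70% of its speed; a pose out of reach is approached as far as the arm can. A call with a number of a shift or a turn outside -1 to 1 is refused whole. A call with a gripper value outside its range is refused whole. The fingers move at their own pace and stop on an object; FORCE is the grip in N (left out, the last holds). Time passes only in rows, so rows that do not move let the fingers close, or fill a call up. It gives the time, the measured TCP pose, the force, the opening and the grip force at its end, in the units of the state.
- observe(): the state, without advancing time (a new reading comes with each control period).
- grab_frame(name): name is "side" or "top"; returns the picture (480x640x3 uint8, red, green, blue); there is no depth.
- camera_info(name): a dict with "mtx" (3x3 intrinsics, pixels), "dist" ([k1, k2, p1, p2, k3] as OpenCV has them; the pictures are not rectified), "R" (3x3) and "t" (3): a world point X has camera coordinates R X + t. Camera axes: x right, y down, z forward; pixel columns grow to the right and rows downward; lengths in m; the calibration is good to about 2 mm. A picture is of the moment at which its call begins. camera_info takes no time and is no camera call.
- finish_job(): hands the job in; it is judged then, once.
The state is a dict: "clock": time; "joint_pos": joint angles; "qvel": joint speeds; "effort": joint torques, N m; "tcp_pos": TCP position; "eef_rot": TCP orientation; "contact_force": force on the tool from outside, world axes, zero at the start; "torque": the same for the moment, N m; "width": finger opening in m; "grip_force": force on a finger pad.
Only numpy, scipy, OpenCV 4.12 (cv2) and the standard library are available. Lean on these libraries where they do the work, as an engineer would, in place of code of your own. Each camera call takes 0.05 s, during which the arm holds its last target. There are 200 camera calls.

## Working session

There is one attempt and no reset: what is moved stays moved. The work goes in short steps, Python scripts to look and compute and a shell command to move; the robot and the scene stay as the last step left them, time stands still between calls to the robot, and variables do not carry over. Pictures are saved under pics/ and viewed, at most 14 in all, crops included, and the job is handed in when it is done.

```bash
ls; mkdir -p pics; python3 - <<'E'
from station import *
import cv2,numpy as np
for n in("top","side"):
    cv2.imwrite(f"pics/{n}0.png",grab_frame(n)[:,:,::-1])
    c=camera_info(n);print(n,{k:np.round(np.array(v),4).tolist() for k,v in c.items() if k in("mtx","dist","R","t")})
s=observe();print(nose_length,s)
E
```

```text
pics
top {'mtx': [[491.5462, 0.0, 326.6577], [0.0, 491.5462, 237.6427], [0.0, 0.0, 1.0]], 'dist': [-0.0705, 0.0, 0.0, 0.0, 0.0], 'R': [[-0.0075, -0.9999, -0.0143], [-0.9818, 0.0101, -0.1895], [0.1896, 0.0126, -0.9818]], 't': [0.0061, 0.5166, 0.9808]}
side {'mtx': [[565.5026, 0.0, 319.7549], [0.0, 565.5026, 232.021], [0.0, 0.0, 1.0]], 'dist': [-0.1301, 0.0, 0.0, 0.0, 0.0], 'R': [[0.9939, -0.1104, -0.0081], [-0.0871, -0.7344, -0.6731], [0.0684, 0.6697, -0.7395]], 't': [-0.5259, 0.0735, 1.0004]}
0.017 {'clock': 0.1, 'joint_pos': array([ 5.91576918e+01,  3.02744999e+01,  8.21504720e+01,  1.17759435e-03,
        6.76875093e+01, -1.02260282e+01]), 'qvel': array([ 0.04282452, -0.1872619 , -0.14664725, -0.03994433, -0.05308019,
        0.04364778]), 'effort': array([-5.09654801e-04, -4.40983951e+01, -1.77149677e+01,  6.35146047e-02,
        5.33939071e-02, -3.10357700e-05]), 'tcp_pos': array([0.21969351, 0.58444261, 0.23865229]), 'eef_rot': array([[-9.35956583e-01,  3.52113942e-01, -1.02279438e-03],
       [ 3.52115236e-01,  9.35955155e-01, -1.67578877e-03],
       [ 3.67221083e-04, -1.92860702e-03, -9.99998073e-01]]), 'contact_force': array([-0.62255659,  0.62267204, -0.05366433]), 'torque': array([-0.00735591, -0.03638851, -0.02889485]), 'grip_force': 0.0, 'width': 0.0867981791292224}
```

View pics/top0.png

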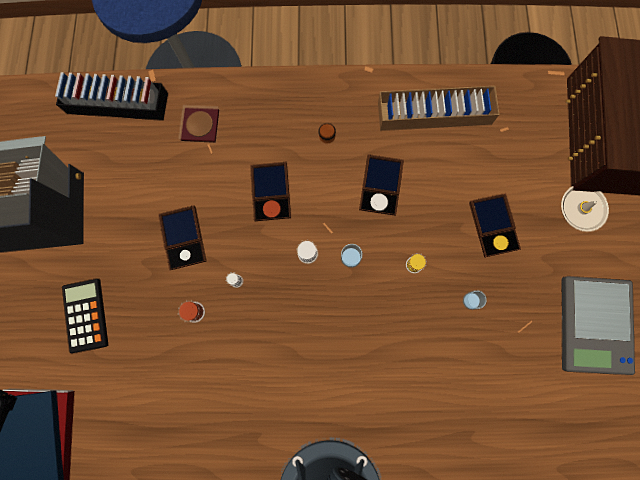

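View pics/side0.png

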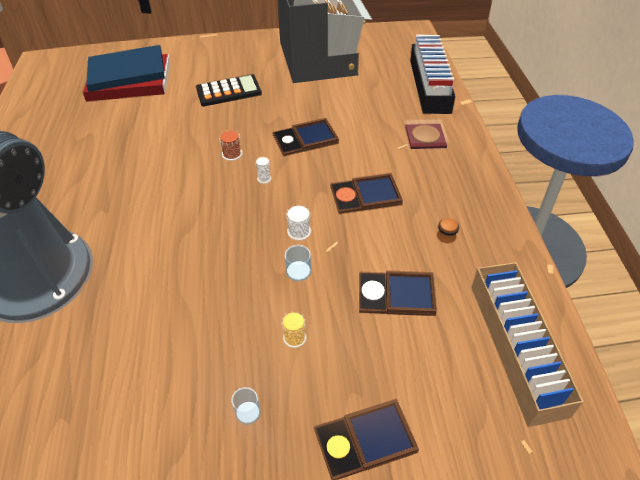

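The top view shows gold (416,263), copper (190,311), large silver (307,251) and small silver (234,280) tubes, with empties at (351,255) and (475,300). The trays have coins at gold (501,243), copper (272,209), large silver (379,202) and small silver (185,255). All of them also appear in the side view.

```bash
cat > h.py <<'E'
import cv2,numpy as np
from station import *
C={n:camera_info(n) for n in("top","side")}
def und(n,p):
    c=C[n];return cv2.undistortPoints(np.array(p,float).reshape(-1,1,2),np.array(c["mtx"]),np.array(c["dist"])).reshape(-1,2)
def plane(n,p,z):
    c=C[n];R=np.array(c["R"]);o=-R.T@np.array(c["t"]);d=np.c_[und(n,p),np.ones(len(und(n,p)))]@R
    return o+d*((z-o[2])/d[:,2])[:,None]
def tri(a,b):
    P=[np.c_[C[n]["R"],C[n]["t"]] for n in("top","side")]
    X=cv2.triangulatePoints(P[0],P[1],und("top",a).T,und("side",b).T);return (X[:3]/X[3]).T
def proj(n,X):
    c=C[n];return cv2.projectPoints(np.array(X,float),cv2.Rodrigues(np.array(c["R"]))[0],np.array(c["t"]),np.array(c["mtx"]),np.array(c["dist"]))[0].reshape(-1,2)
def masks(img):
    h=cv2.cvtColor(img,cv2.COLOR_BGR2HSV);H,S,V=cv2.split(h)
    return {"gold":(abs(H.astype(int)-28)<6)&(S>150)&(V>190),"copper":(H<9)&(S>140)&(V>150),"white":(S<40)&(V>215),
            "felt":(H>105)&(H<130)&(S>80)&(V<95),"blue":(H>90)&(H<112)&(S>25)&(S<120)&(V>140)}
def blobs(img,amin=40):
    out=[]
    for k,m in masks(img).items():
        m=m.astype(np.uint8)*255
        for c in cv2.findContours(m,cv2.RETR_EXTERNAL,cv2.CHAIN_APPROX_NONE)[0]:
            a=cv2.contourArea(c)
            if a>amin:
                M=cv2.moments(c);out.append((k,round(M["m10"]/M["m00"],1),round(M["m01"]/M["m00"],1),int(a),cv2.boundingRect(c),c))
    return out
E
python3 - <<'E'
from h import *
for n,r in(("top",(150,120,530,330)),("side",(180,100,460,480))):
    im=cv2.imread(f"pics/{n}0.png")
    for b in blobs(im,30):
        if r[0]<b[1]<r[2] and r[1]<b[2]<r[3]: print(n,b[:5])
im=cv2.imread("pics/side0.png");cv2.imwrite("pics/crop1.png",cv2.resize(im[120:360,210:330],None,fx=2.5,fy=2.5,interpolation=2))
E
```

```text
top ('gold', 417.3, 261.4, 149, (409, 254, 16, 16))
top ('gold', 500.2, 242.3, 121, (494, 236, 13, 14))
top ('copper', 187.8, 310.6, 225, (179, 302, 18, 18))
top ('copper', 271.0, 208.3, 191, (263, 201, 17, 16))
top ('white', 231.7, 278.4, 68, (227, 274, 10, 10))
top ('white', 184.6, 254.6, 67, (180, 250, 10, 10))
top ('white', 306.2, 249.6, 225, (298, 241, 19, 18))
top ('white', 378.5, 201.4, 189, (371, 194, 16, 16))
top ('felt', 179.4, 227.1, 845, (163, 210, 35, 36))
top ('felt', 492.2, 214.5, 839, (475, 197, 36, 36))
top ('felt', 269.3, 180.9, 819, (254, 165, 32, 32))
top ('felt', 382.6, 174.3, 838, (365, 158, 35, 33))
top ('blue', 471.3, 300.4, 171, (464, 292, 16, 17))
top ('blue', 350.7, 256.8, 236, (342, 248, 20, 18))
side ('copper', 228.8, 136.7, 125, (221, 132, 17, 11))
side ('white', 247.4, 411.6, 323, (237, 402, 22, 20))
side ('white', 372.6, 289.7, 300, (362, 281, 22, 19))
side ('white', 298.1, 269.8, 290, (287, 261, 23, 18))
side ('white', 297.8, 213.5, 248, (287, 206, 22, 16))
side ('white', 262.1, 160.9, 63, (256, 157, 13, 8))
side ('white', 287.1, 138.8, 45, (282, 136, 11, 7))
side ('felt', 382.3, 445.3, 863, (358, 433, 53, 29))
side ('felt', 314.6, 132.9, 428, (297, 123, 36, 21))
side ('blue', 298.0, 264.9, 35, (286, 258, 24, 22))
```

View pics/crop1.png

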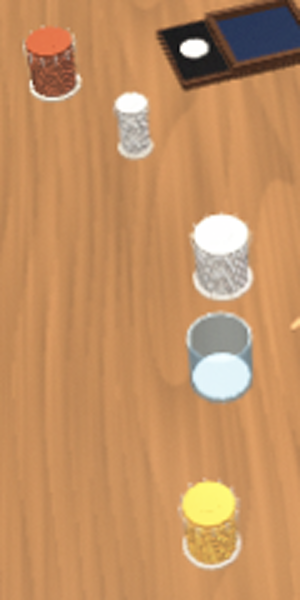

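The crop shows the lids as bright discs separate from the walls: copper, small silver, large silver and gold. The empty sits between the last two. Next I'll loosen the side masks and triangulate.

```bash
python3 - <<'E'
from h import *
import re
s=open("h.py").read()
s=s.replace("(abs(H.astype(int)-28)<6)&(S>150)","(abs(H.astype(int)-29)<5)&(S>140)").replace("(V<95)","(V<125)").replace('(H>105)&(H<130)&(S>80)','(H>108)&(H<130)&(S>90)')
open("h.py","w").write(s)
E
python3 - <<'E'
from h import *
B={}
for n,r in(("top",(150,120,530,330)),("side",(180,100,460,480))):
    im=cv2.imread(f"pics/{n}0.png")
    B[n]=[b for b in blobs(im,30) if r[0]<b[1]<r[2] and r[1]<b[2]<r[3]]
for z,ks in((.05,("gold","copper","white")),(.012,("gold","copper","white")),(.006,("felt",)),(.001,("blue",))):
  for b in B["top"]:
    if b[0] not in ks: continue
    X=plane("top",[b[1:3]],z)[0]; q=proj("side",[X])[0]
    c=min((d for d in B["side"] if d[0]==b[0] or b[0]=="blue"),key=lambda d:np.hypot(d[1]-q[0],d[2]-q[1]),default=None)
    if c is None or np.hypot(c[1]-q[0],c[2]-q[1])>9: print(z,b[:4],"none near",q.round(1));continue
    T=tri([b[1:3]],[c[1:3]])[0]; S=plane("side",[c[1:3]],z)[0]
    dia=2*np.sqrt(b[3]/np.pi)*.002
    print(z,b[0],b[1:4],c[1:4],"plane top",(1e3*X).round(1),"side",(1e3*S).round(1),"tri",(1e3*T).round(1))
E
```

```text
0.05 copper (187.8, 310.6, 225) (228.8, 136.7, 125) plane top [366.4 288.6  50. ] side [369.  282.9  50. ] tri [367.5 290.6  43.9]
0.05 ('copper', 271.0, 208.3, 191) none near [339.7 180.7]
0.05 white (231.7, 278.4, 68) (262.1, 160.9, 63) plane top [432.5 199.1  50. ] side [435.6 195.9  50. ] tri [434.2 200.2  46. ]
0.05 ('white', 184.6, 254.6, 67) none near [282.6 127.3]
0.05 white (306.2, 249.6, 225) (297.8, 213.5, 248) plane top [491.5  44.4  50. ] side [494.1  41.5  50. ] tri [493.2  44.8  46.3]
0.05 ('white', 378.5, 201.4, 189) none near [365.8 273.5]
0.012 ('copper', 187.8, 310.6, 225) none near [230.6 145.8]
0.012 ('copper', 271.0, 208.3, 191) none near [343.9 192.9]
0.012 ('white', 231.7, 278.4, 68) none near [263.9 171.5]
0.012 white (184.6, 254.6, 67) (287.1, 138.8, 45) plane top [489.4 312.2  12. ] side [491.7 308.4  12. ] tri [491.  313.7   7.6]
0.012 ('white', 306.2, 249.6, 225) none near [300.4 225.6]
0.012 white (378.5, 201.4, 189) (372.6, 289.7, 300) plane top [ 604.  -112.9   12. ] side [ 606.5 -115.8   12. ] tri [ 606.2 -113.2    8. ]
0.006 felt (179.4, 227.1, 843) (314.7, 132.8, 422) plane top [552.2 328.7   6. ] side [554.5 329.9   6. ] tri [553.3 328.7   6.6]
0.006 ('felt', 492.2, 214.5, 827) none near [378.8 433.7]
0.006 felt (269.2, 180.9, 813) (376.7, 190.0, 600) plane top [656. 130.   6.] side [658.4 131.    6. ] tri [657.1 130.1   6.5]
0.006 felt (382.5, 174.2, 828) (410.0, 292.0, 1091) plane top [ 668.6 -124.3    6. ] side [ 670.1 -123.9    6. ] tri [ 669.4 -124.2    6.1]
0.001 blue (471.3, 300.4, 171) (247.4, 411.6, 323) plane top [ 385.4 -307.8    1. ] side [ 387.7 -307.2    1. ] tri [ 386.6 -307.5    1.3]
0.001 blue (350.7, 256.8, 236) (298.1, 269.8, 290) plane top [482.9 -49.9   1. ] side [485.1 -49.3   1. ] tri [484.  -49.8   1.2]
```

```bash
python3 - <<'E'
from h import *
for n,p in(("top",(417,261)),("top",(500,242)),("side",(294,322)),("side",(338,446)),("side",(375,425)),("side",(385,448))):
    im=cv2.cvtColor(cv2.imread(f"pics/{n}0.png"),cv2.COLOR_BGR2HSV);print(n,p,im[p[1],p[0]])
def blob(n,lo,hi,near):
    im=cv2.cvtColor(cv2.imread(f"pics/{n}0.png"),cv2.COLOR_BGR2HSV);m=cv2.inRange(im,lo,hi)
    k,_,st,ce=cv2.connectedComponentsWithStats(m);i=min((i for i in range(1,k) if st[i,4]>30),key=lambda i:np.hypot(*(ce[i]-near)));print(n,ce[i].round(1),st[i]);return ce[i]
g0,g1=(22,140,190),(35,255,255); f0,f1=(105,60,20),(135,255,150)
for nm,lo,hi,a,b,z in(("tube",g0,g1,(417,261),(294,322),.05),("coin",g0,g1,(500,242),(338,446),.012),("felt",f0,f1,(492,214),(380,434),.006)):
    A=blob("top",lo,hi,a);S=blob("side",lo,hi,b)
    print(nm,*[(1e3*x).round(1) for x in(plane("top",[A],z)[0],plane("side",[S],z)[0],tri([A],[S])[0])])
print("copper coin",plane("top",[(271,208.3)],.012)*1e3)
E
```

```text
top (417, 261) [ 23 192 224]
top (500, 242) [ 23 195 224]
side (294, 322) [ 28 136 253]
side (338, 446) [ 29 139 254]
side (375, 425) [123  56  95]
side (385, 448) [113 104  93]
top [417.2 261.3] [409 254  16  16 178]
side [337.8 448.6] [327 437  23  21 284]
tube [ 464.6 -185.9   50. ] [ 509.6 -396.1   50. ] [ 527.3 -251.6 -335.6]
top [500.3 242.3] [494 236  14  14 156]
side [337.8 448.6] [327 437  23  21 284]
coin [ 509.6 -376.    12. ] [ 512.1 -381.8   12. ] [ 511.9 -378.8    3.8]
top [492.2 214.5] [474 197  37  36 901]
side [381.8 440.6] [ 355  423   57   39 1394]
felt [ 573.3 -364.8    6. ] [ 575.8 -375.5    6. ] [ 577.5 -369.8   -9. ]
copper coin [[591.00285762 124.24546463  12.        ]]
```

```bash
python3 - <<'E'
from h import *
im=cv2.cvtColor(cv2.imread("pics/side0.png"),cv2.COLOR_BGR2HSV);m=cv2.inRange(im,(24,110,235),(34,255,255))
k,_,st,ce=cv2.connectedComponentsWithStats(m)
S=[(c,s) for c,s in zip(ce,st) if 270<c[0]<320 and 300<c[1]<345 and s[4]>50];print(S)
c=S[0][0];print(plane("side",[c],.05)*1e3,tri([(417.2,261.3)],[c])*1e3)
E
python3 -m inch '[[[0,0,0],[0,0,0.0954],1],[[0,0,0],[0,0,0.0954],1],[[0,0,0],[0,0,0.0954],1],[[0,0,0],[0,0,0.0954],1],[[0,0,0],[0,0,0.0954],1]]'
python3 -m inch '[[[0,0,0],[0,0,0.0954],1],[[0,0,0],[0,0,0.0954],1],[[0,0,0],[0,0,0.0954],1],[[0,0,0],[0,0,0.008],1],[[0,0,0],[0,0,0],1]]'
```

```text
[(array([293.03146853, 321.01398601]), array([283, 313,  21,  17, 286], dtype=int32))]
[[ 467.19197252 -188.04355129   50.        ]] [[ 466.11307036 -186.37178987   47.10432628]]
clock: 0.6
tcp_pos: [0.2198, 0.5846, 0.239]
eef_rot: [[-0.44, 0.898, -0.001], [0.898, 0.44, -0.001], [-0.001, -0.001, -1.0]]
contact_force: [0.9, -0.5, -0.1]
width: 0.0868
grip_force: 0.0
clock: 1.1
tcp_pos: [0.2199, 0.5847, 0.2392]
eef_rot: [[-0.002, 1.0, -0.0], [1.0, 0.002, -0.001], [-0.001, -0.0, -1.0]]
contact_force: [-0.3, 0.2, 0.0]
width: 0.0871
grip_force: 0.0
```

```bash

python3 -m inch '[[[-0.0743,0.037,0],[0,0,0],1],[[-0.0743,0.037,0],[0,0,0],1],[[-0.0743,0.037,0],[0,0,0],1],[[-0.0743,0.037,0],[0,0,0],1],[[-0.0743,0.037,0],[0,0,0],1]]'
python3 -m inch '[[[-0.0743,0.037,0.055],[0,0,0],1],[[-0.0743,0.037,0.055],[0,0,0],1],[[-0.0743,0.037,0.055],[0,0,0],1],[[-0.0743,0.037,0.055],[0,0,0],1],[[-0.0743,0.037,0.055],[0,0,0],1]]'
python3 -m inch '[[[0,0,0],[0,0,0],1],[[0,0,0],[0,0,0],1],[[0,0,0],[0,0,0],1],[[0,0,0],[0,0,0],1],[[0,0,0],[0,0,0],1]]'
python3 - <<'E'
from h import *
cv2.imwrite("pics/side1.png",grab_frame("side")[50:260,120:400,::-1].repeat(2,0).repeat(2,1))
E
```

```text
clock: 1.6
tcp_pos: [0.2943, 0.4352, 0.2395]
eef_rot: [[-0.003, 1.0, 0.0], [1.0, 0.003, -0.0], [-0.0, 0.0, -1.0]]
contact_force: [-0.3, -0.4, -0.4]
width: 0.0873
grip_force: 0.0
clock: 2.1
tcp_pos: [0.3686, 0.2867, 0.129]
eef_rot: [[-0.003, 1.0, 0.001], [1.0, 0.003, 0.0], [0.0, 0.001, -1.0]]
contact_force: [0.5, -1.2, 0.7]
width: 0.087
grip_force: 0.0
clock: 2.6
tcp_pos: [0.3678, 0.2887, 0.1302]
eef_rot: [[-0.002, 1.0, 0.001], [1.0, 0.002, 0.001], [0.001, 0.001, -1.0]]
contact_force: [0.2, 0.7, 0.4]
width: 0.0872
grip_force: 0.0
```

View pics/side1.png

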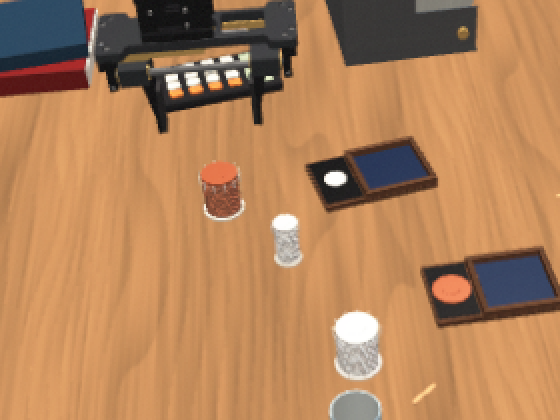

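The fingers straddle the copper tube, with tips at about (162,125) and (257,118) in the crop. Descending to grip.

```bash

python3 -m inch '[[[0,0,0.06],[0,0,0],1],[[0,0,0.06],[0,0,0],1],[[0,0,0.06],[0,0,0],1],[[0,0,0.04],[0,0,0],1],[[0,0,0.025],[0,0,0],1]]'
python3 -m inch '[[[0,0,0],[0,0,0],0.2],[[0,0,0],[0,0,0],-0.5],[[0,0,0],[0,0,0],-1],[[0,0,0],[0,0,0],-1],[[0,0,0],[0,0,0],-1]]' 40
python3 -m inch '[[[0,0,0],[0,0,0],-1],[[0,0,0],[0,0,0],-1],[[0,0,-0.01],[0,0,0],-1],[[0,0,-0.02],[0,0,0],-1],[[0,0,-0.02],[0,0,0],-1]]'
```

```text
clock: 3.15
tcp_pos: [0.3675, 0.288, 0.0306]
eef_rot: [[-0.001, 1.0, -0.001], [1.0, 0.001, -0.0], [-0.0, -0.001, -1.0]]
contact_force: [-0.6, 0.1, 0.2]
width: 0.0869
grip_force: 0.0
clock: 3.65
tcp_pos: [0.3682, 0.2879, 0.0322]
eef_rot: [[0.0, 1.0, 0.001], [1.0, -0.0, 0.001], [0.001, 0.001, -1.0]]
contact_force: [0.2, 0.5, 0.1]
width: 0.0551
grip_force: 0.0
clock: 4.15
tcp_pos: [0.3675, 0.2875, 0.0518]
eef_rot: [[0.0, 1.0, -0.001], [1.0, -0.0, -0.0], [-0.0, -0.001, -1.0]]
contact_force: [0.3, 0.1, -4.6]
width: 0.0442
grip_force: 40.0
```

```bash

python3 -m inch '[[[0,0,-0.057],[0,0,0],-1],[[0,0,-0.057],[0,0,0],-1],[[0,0,-0.057],[0,0,0],-1],[[-0.0165,0.0302,0],[0,0,0],-1],[[-0.0329,0.0603,0],[0,0,0],-1]]'
python3 -m inch '[[[-0.0329,0.0603,0],[0,0,0],-1],[[-0.0329,0.0603,0],[0,0,0],-1],[[-0.0329,0.0603,0],[0,0,0],-1],[[-0.0329,0.0603,0],[0,0,0],-1],[[-0.0329,0.0603,0],[0,0,0],-1]]'
python3 -m inch '[[[-0.0329,0.0603,0],[0,0,0],-1],[[-0.0329,0.0603,0],[0,0,0],-1],[[-0.0329,0.0603,0],[0,0,0],-1],[[-0.0329,0.0603,0],[0,0,0],-1],[[-0.0329,0.0603,0],[0,0,0],-1]]'
python3 -m inch '[[[-0.0165,0.0302,0],[0,0,0],-1],[[0,0,0],[0,0,0],-1],[[0,0,0],[0,0,0],-1],[[0,0,0],[0,0,0],-1],[[0,0,0],[0,0,0],-1]]'
python3 - <<'E'
from h import *
cv2.imwrite("pics/side2.png",grab_frame("side")[80:320,240:520,::-1].repeat(2,0).repeat(2,1))
E
```

```text
clock: 4.65
tcp_pos: [0.4029, 0.2678, 0.1204]
eef_rot: [[-0.002, 1.0, -0.001], [1.0, 0.002, -0.0], [-0.0, -0.001, -1.0]]
contact_force: [0.4, 0.2, -4.3]
width: 0.0444
grip_force: 40.0
clock: 5.15
tcp_pos: [0.5255, 0.2006, 0.1188]
eef_rot: [[0.001, 1.0, -0.002], [1.0, -0.001, -0.0], [-0.0, -0.002, -1.0]]
contact_force: [0.1, 0.5, -4.6]
width: 0.044
grip_force: 40.0
clock: 5.65
tcp_pos: [0.6457, 0.1345, 0.1182]
eef_rot: [[0.001, 1.0, -0.002], [1.0, -0.001, -0.0], [-0.0, -0.002, -1.0]]
contact_force: [0.6, 0.0, -4.5]
width: 0.0444
grip_force: 40.0
clock: 6.15
tcp_pos: [0.6559, 0.1305, 0.1198]
eef_rot: [[-0.001, 1.0, -0.002], [1.0, 0.001, 0.0], [0.0, -0.002, -1.0]]
contact_force: [-0.4, -0.0, -3.9]
width: 0.0443
grip_force: 40.0
```

View pics/side2.png

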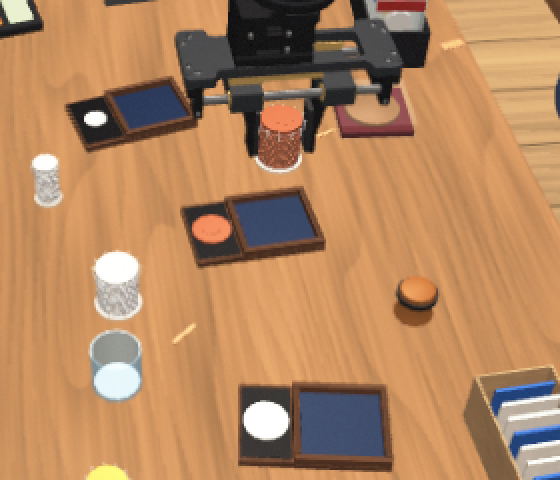

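The copper tube is held upright, underside at about (278,165) in the crop, above its tray (well at about (275,220)). Lowering.

```bash

python3 -m inch '[[[0,0,0.05],[0,0,0],-1],[[0,0,0.05],[0,0,0],-1],[[0,0,0.05],[0,0,0],-1],[[0,0,0.03],[0,0,0],-1],[[0,0,0.015],[0,0,0],-1]]'
python3 -m inch '[[[0,0,0.005],[0,0,0],-1],[[0,0,0],[0,0,0],-1],[[0,0,0.005],[0,0,0],-1],[[0,0,0],[0,0,0],-1],[[0,0,0],[0,0,0],-1]]'
```

```text
clock: 6.7
tcp_pos: [0.6563, 0.13, 0.0408]
eef_rot: [[-0.0, 1.0, -0.002], [1.0, 0.0, -0.0], [-0.0, -0.002, -1.0]]
contact_force: [0.4, -0.2, -3.7]
width: 0.0441
grip_force: 40.0
clock: 7.2
tcp_pos: [0.6576, 0.1296, 0.0385]
eef_rot: [[0.0, 1.0, 0.001], [1.0, -0.0, 0.0], [0.0, 0.001, -1.0]]
contact_force: [0.1, -0.3, -3.5]
width: 0.044
grip_force: 40.0
```

Still carrying its weight; inch down until it's borne by the felt.

```bash

python3 -m inch '[[[0,0,0.003],[0,0,0],-1],[[0,0,0],[0,0,0],-1],[[0,0,0.003],[0,0,0],-1],[[0,0,0],[0,0,0],-1],[[0,0,0],[0,0,0],-1]]'
```

```text
clock: 7.7
tcp_pos: [0.6577, 0.1296, 0.0379]
eef_rot: [[0.0, 1.0, 0.001], [1.0, -0.0, -0.0], [-0.0, 0.001, -1.0]]
contact_force: [-3.5, -0.9, 9.3]
width: 0.0442
grip_force: 40.0
```

```bash

python3 -m inch '[[[0,0,-0.004],[0,0,0],0.2],[[0,0,0],[0,0,0],0.8],[[0,0,0],[0,0,0],0.8],[[0,0,0],[0,0,0],0.8],[[0,0,0],[0,0,0],0.8]]'
python3 -m inch '[[[0,0,0],[0,0,0],0.8],[[0,0,-0.052],[0,0,0],0.8],[[0,0,-0.06],[0,0,0],1],[[0,0,-0.06],[0,0,0],1],[[0,0,-0.06],[0,0,0],1]]'
python3 -m inch '[[[0.0342,-0.1115,0],[0,0,0],1],[[0.0342,-0.1115,0],[0,0,0],1],[[0.0342,-0.1115,0],[0,0,0],1],[[0.0342,-0.1115,0],[0,0,0],1],[[0.0342,-0.1115,0],[0,0,0],1]]'
python3 -m inch '[[[0,0,0],[0,0,0],1],[[0,0,0],[0,0,0],1],[[0,0,0],[0,0,0],1],[[0,0,0],[0,0,0],1],[[0,0,0],[0,0,0],1]]'
python3 - <<'E'
from h import *
cv2.imwrite("pics/side3.png",grab_frame("side")[80:320,180:460,::-1].repeat(2,0).repeat(2,1))
E
```

```text
clock: 8.2
tcp_pos: [0.6573, 0.1296, 0.0368]
eef_rot: [[0.0, 1.0, -0.0], [1.0, -0.0, 0.0], [0.0, -0.0, -1.0]]
contact_force: [0.1, 0.4, 0.2]
width: 0.0745
grip_force: 0.0
clock: 8.7
tcp_pos: [0.6571, 0.1296, 0.1306]
eef_rot: [[0.0, 1.0, -0.0], [1.0, -0.0, 0.0], [0.0, -0.0, -1.0]]
contact_force: [0.4, -0.1, -0.4]
width: 0.0862
grip_force: 0.0
clock: 9.2
tcp_pos: [0.4327, 0.1985, 0.1302]
eef_rot: [[0.001, 1.0, 0.001], [1.0, -0.001, 0.0], [0.0, 0.001, -1.0]]
contact_force: [-0.3, 1.2, -0.1]
width: 0.087
grip_force: 0.0
clock: 9.7
tcp_pos: [0.4358, 0.1978, 0.1299]
eef_rot: [[0.002, 1.0, 0.001], [1.0, -0.002, 0.0], [0.0, 0.001, -1.0]]
contact_force: [1.0, 0.8, 0.0]
width: 0.0873
grip_force: 0.0
```

View pics/side3.png

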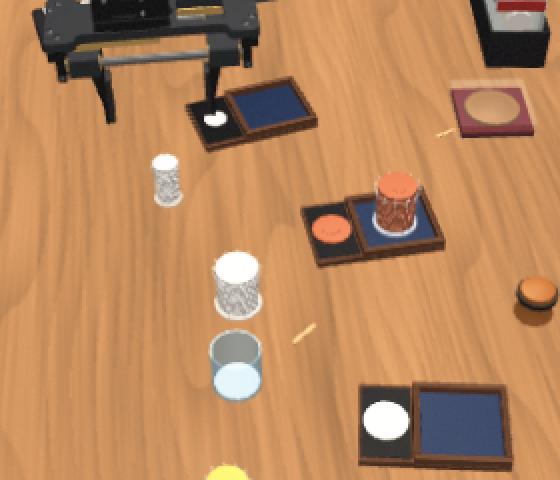

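The copper tube stands in its well at crop (396,205); the fingers straddle the small silver tube at (167,180).

```bash

python3 -m inch '[[[0,0,0.06],[0,0,0],1],[[0,0,0.06],[0,0,0],1],[[0,0,0.06],[0,0,0],1],[[0,0,0.04],[0,0,0],1],[[0,0,0.025],[0,0,0],0.2]]' 30
python3 -m inch '[[[0,0,0],[0,0,0],-0.5],[[0,0,0],[0,0,0],-1],[[0,0,0],[0,0,0],-1],[[0,0,0],[0,0,0],-1],[[0,0,0],[0,0,0],-1]]'
python3 -m inch '[[[0,0,0],[0,0,0],-1],[[0,0,0],[0,0,0],-1],[[0,0,0],[0,0,0],-1],[[0,0,0],[0,0,0],-1],[[0,0,0],[0,0,0],-1]]'
```

```text
clock: 10.25
tcp_pos: [0.4344, 0.1978, 0.0305]
eef_rot: [[0.001, 1.0, -0.001], [1.0, -0.001, -0.0], [-0.0, -0.001, -1.0]]
contact_force: [-0.6, -0.6, 0.8]
width: 0.0839
grip_force: 0.0
clock: 10.75
tcp_pos: [0.4347, 0.1983, 0.0326]
eef_rot: [[0.0, 1.0, 0.001], [1.0, -0.0, 0.0], [0.0, 0.001, -1.0]]
contact_force: [0.7, 0.4, 0.5]
width: 0.0474
grip_force: 0.0
clock: 11.25
tcp_pos: [0.4344, 0.1982, 0.0321]
eef_rot: [[0.0, 1.0, 0.0], [1.0, -0.0, 0.0], [0.0, 0.0, -1.0]]
contact_force: [-1.3, 0.2, 3.5]
width: 0.0281
grip_force: 30.0
```

```bash

python3 -m inch '[[[0,0,-0.02],[0,0,0],-1],[[0,0,-0.05],[0,0,0],-1],[[0,0,-0.05],[0,0,0],-1],[[0,0,-0.05],[0,0,0],-1],[[0,0,-0.05],[0,0,0],-1]]'
python3 -m inch '[[[0.0233,0.0214,0],[0,0,0],-1],[[0.0466,0.0427,0],[0,0,0],-1],[[0.0466,0.0427,0],[0,0,0],-1],[[0.0466,0.0427,0],[0,0,0],-1],[[0.0466,0.0427,0],[0,0,0],-1]]'
python3 -m inch '[[[0.0466,0.0427,0],[0,0,0],-1],[[0.0466,0.0427,0],[0,0,0],-1],[[0.0233,0.0214,0],[0,0,0],-1],[[0,0,0],[0,0,0],-1],[[0,0,0.03],[0,0,0],-1]]'
python3 -m inch '[[[0,0,0.05],[0,0,0],-1],[[0,0,0.05],[0,0,0],-1],[[0,0,0.04],[0,0,0],-1],[[0,0,0.02],[0,0,0],-1],[[0,0,0.01],[0,0,0],-1]]'
python3 -m inch '[[[0,0,0.003],[0,0,0],-1],[[0,0,0],[0,0,0],-1],[[0,0,0],[0,0,0],-1],[[0,0,0],[0,0,0],-1],[[0,0,0],[0,0,0],-1]]'
```

```text
clock: 11.75
tcp_pos: [0.4338, 0.198, 0.1208]
eef_rot: [[0.0, 1.0, -0.001], [1.0, -0.0, -0.0], [-0.0, -0.001, -1.0]]
contact_force: [0.2, -0.7, -2.3]
width: 0.0281
grip_force: 30.0
clock: 12.25
tcp_pos: [0.5118, 0.2832, 0.1187]
eef_rot: [[0.0, 1.0, -0.001], [1.0, -0.0, -0.0], [-0.0, -0.001, -1.0]]
contact_force: [0.7, 0.3, -3.3]
width: 0.0284
grip_force: 30.0
clock: 12.75
tcp_pos: [0.5544, 0.3291, 0.1078]
eef_rot: [[-0.0, 1.0, 0.001], [1.0, 0.0, 0.0], [0.0, 0.001, -1.0]]
contact_force: [0.2, -1.5, -1.0]
width: 0.0281
grip_force: 30.0
clock: 13.25
tcp_pos: [0.5531, 0.328, 0.0385]
eef_rot: [[0.001, 1.0, -0.002], [1.0, -0.001, -0.001], [-0.001, -0.002, -1.0]]
contact_force: [-0.2, 0.1, -1.5]
width: 0.0284
grip_force: 30.0
clock: 13.75
tcp_pos: [0.5543, 0.3287, 0.0393]
eef_rot: [[0.0, 1.0, 0.001], [1.0, -0.0, 0.0], [0.0, 0.001, -1.0]]
contact_force: [0.4, -0.3, -2.1]
width: 0.0284
grip_force: 30.0
```

```bash

python3 -m inch '[[[0,0,0.003],[0,0,0],-1],[[0,0,0],[0,0,0],-1],[[0,0,0.002],[0,0,0],-1],[[0,0,0],[0,0,0],-1],[[0,0,0],[0,0,0],-1]]'
```

```text
clock: 14.25
tcp_pos: [0.5543, 0.3287, 0.0382]
eef_rot: [[0.0, 1.0, 0.001], [1.0, -0.0, 0.0], [0.0, 0.001, -1.0]]
contact_force: [-1.4, -0.7, 7.3]
width: 0.0283
grip_force: 30.0
```

```bash

python3 -m inch '[[[0,0,-0.003],[0,0,0],0],[[0,0,0],[0,0,0],0.6],[[0,0,0],[0,0,0],0.6],[[0,0,0],[0,0,0],0.6],[[0,0,0],[0,0,0],0.6]]'
python3 -m inch '[[[0,0,0],[0,0,0],0.6],[[0,0,-0.05],[0,0,0],0.6],[[0,0,-0.06],[0,0,0],1],[[0,0,-0.06],[0,0,0],1],[[0,0,-0.06],[0,0,0],1]]'
python3 -m inch '[[[-0.0893,-0.019,0],[0,0,0],1],[[-0.0893,-0.019,0],[0,0,0],1],[[-0.0893,-0.019,0],[0,0,0],1],[[-0.0893,-0.019,0],[0,0,0],1],[[-0.0893,-0.019,0],[0,0,0],1]]'
python3 -m inch '[[[-0.0893,-0.019,0],[0,0,0],1],[[-0.0893,-0.019,0],[0,0,0],1],[[-0.0893,-0.019,0],[0,0,0],1],[[0,0,0],[0,0,0],1],[[0,0,0],[0,0,0],1]]'
python3 - <<'E'
from h import *
cv2.imwrite("pics/side4.png",grab_frame("side")[80:320,180:460,::-1].repeat(2,0).repeat(2,1))
E
```

```text
clock: 14.75
tcp_pos: [0.5539, 0.3285, 0.0377]
eef_rot: [[0.0, 1.0, -0.0], [1.0, -0.0, -0.0], [-0.0, -0.0, -1.0]]
contact_force: [-0.1, -0.7, 1.4]
width: 0.0605
grip_force: 0.0
clock: 15.25
tcp_pos: [0.5538, 0.3285, 0.1306]
eef_rot: [[0.0, 1.0, -0.0], [1.0, -0.0, -0.0], [-0.0, -0.0, -1.0]]
contact_force: [0.0, 0.7, 0.1]
width: 0.0837
grip_force: 0.0
clock: 15.75
tcp_pos: [0.5155, 0.1487, 0.1301]
eef_rot: [[-0.0, 1.0, 0.0], [1.0, 0.0, -0.0], [-0.0, 0.0, -1.0]]
contact_force: [1.6, -0.5, -0.4]
width: 0.0867
grip_force: 0.0
clock: 16.25
tcp_pos: [0.4932, 0.0422, 0.1301]
eef_rot: [[0.003, 1.0, 0.0], [1.0, -0.003, 0.0], [0.0, 0.0, -1.0]]
contact_force: [0.5, -0.2, 0.4]
width: 0.0871
grip_force: 0.0
```

View pics/side4.png

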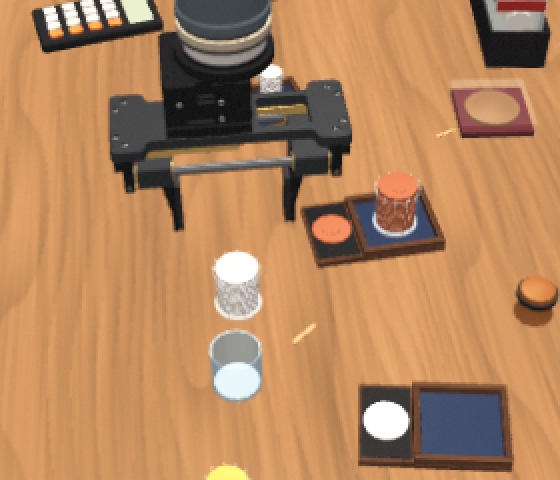

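The small silver tube stands in its tray at crop (270,80), and the fingers are over the large silver tube at (238,285), clear of the empty.

```bash

python3 -m inch '[[[0,0,0.06],[0,0,0],1],[[0,0,0.06],[0,0,0],1],[[0,0,0.06],[0,0,0],1],[[0,0,0.04],[0,0,0],1],[[0,0,0.025],[0,0,0],0.6]]' 40
python3 -m inch '[[[0,0,0],[0,0,0],0],[[0,0,0],[0,0,0],-0.5],[[0,0,0],[0,0,0],-1],[[0,0,0],[0,0,0],-1],[[0,0,0],[0,0,0],-1]]'
python3 -m inch '[[[0,0,0],[0,0,0],-1],[[0,0,0],[0,0,0],-1],[[0,0,0],[0,0,0],-1],[[0,0,-0.01],[0,0,0],-1],[[0,0,-0.02],[0,0,0],-1]]'
```

```text
clock: 16.8
tcp_pos: [0.4928, 0.0444, 0.0306]
eef_rot: [[-0.002, 1.0, -0.001], [1.0, 0.002, 0.0], [0.0, -0.001, -1.0]]
contact_force: [-1.2, -0.4, -0.1]
width: 0.0841
grip_force: 0.0
clock: 17.3
tcp_pos: [0.4935, 0.0427, 0.0326]
eef_rot: [[0.001, 1.0, 0.001], [1.0, -0.001, -0.0], [-0.0, 0.001, -1.0]]
contact_force: [0.4, -0.0, 1.0]
width: 0.0472
grip_force: 0.0
clock: 17.8
tcp_pos: [0.492, 0.0429, 0.0435]
eef_rot: [[0.001, 1.0, -0.003], [1.0, -0.001, 0.0], [0.0, -0.003, -1.0]]
contact_force: [0.3, -1.2, -4.2]
width: 0.0443
grip_force: 40.0
```

```bash

python3 -m inch '[[[0,0,-0.04],[0,0,0],-1],[[0,0,-0.05],[0,0,0],-1],[[0,0,-0.05],[0,0,0],-1],[[0,0,-0.05],[0,0,0],-1],[[-0.021,0.022,0],[0,0,0],-1]]'
python3 -m inch '[[[-0.042,0.044,0],[0,0,0],-1],[[-0.042,0.044,0],[0,0,0],-1],[[-0.042,0.044,0],[0,0,0],-1],[[-0.042,0.044,0],[0,0,0],-1],[[-0.042,0.044,0],[0,0,0],-1]]'
python3 -m inch '[[[-0.042,0.044,0],[0,0,0],-1],[[-0.042,0.044,0],[0,0,0],-1],[[-0.042,0.044,0],[0,0,0],-1],[[-0.042,0.044,0],[0,0,0],-1],[[-0.021,0.022,0],[0,0,0],-1]]'
python3 -m inch '[[[0,0,0],[0,0,0],-1],[[0,0,0.04],[0,0,0],-1],[[0,0,0.05],[0,0,0],-1],[[0,0,0.05],[0,0,0],-1],[[0,0,0.035],[0,0,0],-1]]'
python3 -m inch '[[[0,0,0.015],[0,0,0],-1],[[0,0,0.01],[0,0,0],-1],[[0,0,0.003],[0,0,0],-1],[[0,0,0],[0,0,0],-1],[[0,0,0],[0,0,0],-1]]'
python3 -m inch '[[[0,0,0.003],[0,0,0],-1],[[0,0,0],[0,0,0],-1],[[0,0,0.002],[0,0,0],-1],[[0,0,0],[0,0,0],-1],[[0,0,0],[0,0,0],-1]]'
```

```text
clock: 18.3
tcp_pos: [0.5014, 0.035, 0.1219]
eef_rot: [[-0.001, 1.0, 0.001], [1.0, 0.001, -0.0], [-0.0, 0.001, -1.0]]
contact_force: [0.2, -0.5, -4.0]
width: 0.0439
grip_force: 40.0
clock: 18.8
tcp_pos: [0.5902, -0.051, 0.1184]
eef_rot: [[0.001, 1.0, -0.002], [1.0, -0.001, 0.0], [0.0, -0.002, -1.0]]
contact_force: [0.6, -0.4, -4.4]
width: 0.0442
grip_force: 40.0
clock: 19.3
tcp_pos: [0.6702, -0.1278, 0.1182]
eef_rot: [[0.002, 1.0, 0.0], [1.0, -0.002, -0.001], [-0.001, 0.0, -1.0]]
contact_force: [0.6, -0.4, -3.8]
width: 0.0443
grip_force: 40.0
clock: 19.8
tcp_pos: [0.6663, -0.1234, 0.047]
eef_rot: [[-0.001, 1.0, -0.005], [1.0, 0.001, 0.002], [0.002, -0.005, -1.0]]
contact_force: [-0.3, 1.0, -2.9]
width: 0.0437
grip_force: 40.0
clock: 20.3
tcp_pos: [0.6696, -0.1255, 0.0397]
eef_rot: [[0.0, 1.0, 0.002], [1.0, -0.0, -0.001], [-0.001, 0.002, -1.0]]
contact_force: [0.5, -0.4, -3.6]
width: 0.0442
grip_force: 40.0
clock: 20.8
tcp_pos: [0.6697, -0.1255, 0.0386]
eef_rot: [[0.0, 1.0, 0.002], [1.0, -0.0, -0.001], [-0.001, 0.002, -1.0]]
contact_force: [-1.1, 0.0, 4.9]
width: 0.044
grip_force: 40.0
```

```bash

python3 -m inch '[[[0,0,-0.003],[0,0,0],0.2],[[0,0,0],[0,0,0],0.8],[[0,0,0],[0,0,0],0.8],[[0,0,0],[0,0,0],0.8],[[0,0,0],[0,0,0],0.8]]'
python3 -m inch '[[[0,0,0],[0,0,0],0.8],[[0,0,-0.05],[0,0,0],0.8],[[0,0,-0.06],[0,0,0],1],[[0,0,-0.06],[0,0,0],1],[[0,0,-0.06],[0,0,0],1]]'
python3 -m inch '[[[-0.026,-0.0846,0],[0,0,0],1],[[-0.026,-0.0846,0],[0,0,0],1],[[-0.026,-0.0846,0],[0,0,0],1],[[-0.026,-0.0846,0],[0,0,0],1],[[-0.026,-0.0846,0],[0,0,0],1]]'
python3 -m inch '[[[-0.026,-0.0846,0],[0,0,0],1],[[0,0,0],[0,0,0],1],[[0,0,0],[0,0,0],1],[[0,0,0],[0,0,0],1],[[0,0,0],[0,0,0],1]]'
python3 - <<'E'
from h import *
cv2.imwrite("pics/side5.png",grab_frame("side")[180:480,180:460,::-1].repeat(2,0).repeat(2,1))
E
```

```text
clock: 21.3
tcp_pos: [0.669, -0.1252, 0.0378]
eef_rot: [[0.0, 1.0, -0.0], [1.0, -0.0, 0.0], [0.0, -0.0, -1.0]]
contact_force: [0.5, -0.2, 0.4]
width: 0.0745
grip_force: 0.0
clock: 21.8
tcp_pos: [0.6689, -0.1252, 0.1306]
eef_rot: [[0.0, 1.0, -0.0], [1.0, -0.0, 0.0], [0.0, -0.0, -1.0]]
contact_force: [-0.6, -1.3, 0.0]
width: 0.0861
grip_force: 0.0
clock: 22.3
tcp_pos: [0.4986, -0.1774, 0.1301]
eef_rot: [[-0.0, 1.0, 0.0], [1.0, 0.0, -0.0], [-0.0, 0.0, -1.0]]
contact_force: [-0.3, -0.8, 0.2]
width: 0.0868
grip_force: 0.0
clock: 22.8
tcp_pos: [0.4673, -0.1877, 0.1301]
eef_rot: [[-0.001, 1.0, 0.001], [1.0, 0.001, -0.001], [-0.001, 0.001, -1.0]]
contact_force: [0.4, 0.3, 0.1]
width: 0.0868
grip_force: 0.0
```

View pics/side5.png

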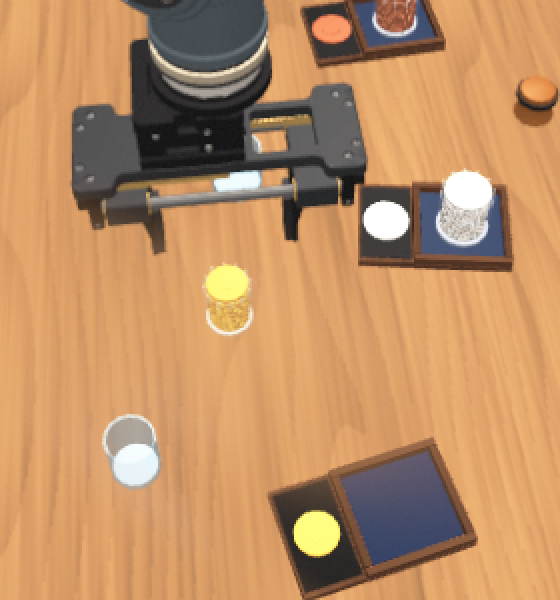

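The large silver tube is in its well at (465,205), and the fingers are above the gold tube at (229,300).

```bash

python3 -m inch '[[[0,0,0.06],[0,0,0],1],[[0,0,0.06],[0,0,0],1],[[0,0,0.06],[0,0,0],1],[[0,0,0.04],[0,0,0],1],[[0,0,0.025],[0,0,0],0.6]]' 50
python3 -m inch '[[[0,0,0],[0,0,0],0],[[0,0,0],[0,0,0],-0.5],[[0,0,0],[0,0,0],-1],[[0,0,0],[0,0,0],-1],[[0,0,0],[0,0,0],-1]]'
python3 -m inch '[[[0,0,0],[0,0,0],-1],[[0,0,0],[0,0,0],-1],[[0,0,0],[0,0,0],-1],[[0,0,-0.01],[0,0,0],-1],[[0,0,-0.02],[0,0,0],-1]]'
```

```text
clock: 23.35
tcp_pos: [0.4662, -0.187, 0.0305]
eef_rot: [[-0.001, 1.0, -0.001], [1.0, 0.001, 0.001], [0.001, -0.001, -1.0]]
contact_force: [0.3, -0.4, 0.4]
width: 0.0839
grip_force: 0.0
clock: 23.85
tcp_pos: [0.4663, -0.1878, 0.0326]
eef_rot: [[0.0, 1.0, 0.001], [1.0, -0.0, -0.001], [-0.001, 0.001, -1.0]]
contact_force: [0.4, -0.1, 0.3]
width: 0.0467
grip_force: 0.0
clock: 24.35
tcp_pos: [0.4648, -0.1869, 0.0433]
eef_rot: [[0.0, 1.0, -0.003], [1.0, -0.0, 0.002], [0.002, -0.003, -1.0]]
contact_force: [-0.2, 0.0, -5.9]
width: 0.0371
grip_force: 50.0
```

```bash

python3 -m inch '[[[0,0,-0.04],[0,0,0],-1],[[0,0,-0.05],[0,0,0],-1],[[0,0,-0.05],[0,0,0],-1],[[0,0,-0.05],[0,0,0],-1],[[-0.0224,0.0136,0],[0,0,0],-1]]'
python3 -m inch '[[[-0.0448,0.0271,0],[0,0,0],-1],[[-0.0448,0.0271,0],[0,0,0],-1],[[-0.0448,0.0271,0],[0,0,0],-1],[[-0.0448,0.0271,0],[0,0,0],-1],[[-0.0448,0.0271,0],[0,0,0],-1]]'
python3 -m inch '[[[-0.0448,0.0271,0],[0,0,0],-1],[[-0.0448,0.0271,0],[0,0,0],-1],[[-0.0448,0.0271,0],[0,0,0],-1],[[-0.0448,0.0271,0],[0,0,0],-1],[[-0.0224,0.0136,0],[0,0,0],-1]]'
python3 -m inch '[[[0,0,0],[0,0,0],-1],[[0,0,0.04],[0,0,0],-1],[[0,0,0.05],[0,0,0],-1],[[0,0,0.05],[0,0,0],-1],[[0,0,0.035],[0,0,0],-1]]'
python3 -m inch '[[[0,0,0.015],[0,0,0],-1],[[0,0,0.01],[0,0,0],-1],[[0,0,0.003],[0,0,0],-1],[[0,0,0],[0,0,0],-1],[[0,0,0],[0,0,0],-1]]'
python3 -m inch '[[[0,0,0.003],[0,0,0],-1],[[0,0,0],[0,0,0],-1],[[0,0,0.002],[0,0,0],-1],[[0,0,0],[0,0,0],-1],[[0,0,0],[0,0,0],-1]]'
```

```text
clock: 24.85
tcp_pos: [0.471, -0.1958, 0.1217]
eef_rot: [[-0.001, 1.0, 0.001], [1.0, 0.001, -0.0], [-0.0, 0.001, -1.0]]
contact_force: [0.2, -0.2, -5.2]
width: 0.0372
grip_force: 50.0
clock: 25.35
tcp_pos: [0.5253, -0.287, 0.1182]
eef_rot: [[0.001, 1.0, -0.002], [1.0, -0.001, 0.001], [0.001, -0.002, -1.0]]
contact_force: [-0.6, 0.3, -6.3]
width: 0.0369
grip_force: 50.0
clock: 25.85
tcp_pos: [0.5746, -0.3688, 0.118]
eef_rot: [[0.001, 1.0, -0.001], [1.0, -0.001, -0.0], [-0.0, -0.001, -1.0]]
contact_force: [0.2, 0.8, -5.5]
width: 0.0369
grip_force: 50.0
clock: 26.35
tcp_pos: [0.5724, -0.3643, 0.047]
eef_rot: [[-0.0, 1.0, -0.004], [1.0, 0.0, 0.004], [0.004, -0.004, -1.0]]
contact_force: [-0.4, 0.1, -5.3]
width: 0.037
grip_force: 50.0
clock: 26.85
tcp_pos: [0.5748, -0.3673, 0.0397]
eef_rot: [[0.0, 1.0, 0.001], [1.0, -0.0, -0.001], [-0.001, 0.001, -1.0]]
contact_force: [-0.9, -0.3, -5.6]
width: 0.0372
grip_force: 50.0
clock: 27.35
tcp_pos: [0.5749, -0.3674, 0.0384]
eef_rot: [[0.0, 1.0, 0.001], [1.0, -0.0, -0.001], [-0.001, 0.001, -1.0]]
contact_force: [-1.1, -0.4, 5.7]
width: 0.0369
grip_force: 50.0
```

Landed. Releasing, then retreating clear and back (-x, +y) for a last check.

```bash

python3 -m inch '[[[0,0,-0.003],[0,0,0],0.2],[[0,0,0],[0,0,0],0.8],[[0,0,0],[0,0,0],0.8],[[0,0,0],[0,0,0],0.8],[[0,0,0],[0,0,0],0.8]]'
python3 -m inch '[[[0,0,0],[0,0,0],0.8],[[0,0,-0.06],[0,0,0],0.8],[[0,0,-0.09],[0,0,0],1],[[0,0,-0.09],[0,0,0],1],[[0,0,-0.09],[0,0,0],1]]'
python3 -m inch '[[[0,-0.09,0],[0,0,0],1],[[0,-0.09,0],[0,0,0],1],[[0,-0.09,0],[0,0,0],1],[[0,-0.09,0],[0,0,0],1],[[0,-0.05,0],[0,0,0],1]]'
python3 -m inch '[[[0,0,0],[0,0,0],1],[[0,0,0],[0,0,0],1],[[0,0,0],[0,0,0],1],[[0,0,0],[0,0,0],1],[[0,0,0],[0,0,0],1]]'
python3 - <<'E'
from h import *
for n in("top","side"):
    im=grab_frame(n)[:,:,::-1].copy();cv2.imwrite(f"pics/{n}9.png",im)
    if n=="top":
        for b in blobs(im,30):
            if b[0] in("gold","copper","white") and 150<b[1]<530 and 120<b[2]<330: print(b[:4],(plane("top",[b[1:3]],.056)*1e3).round(0))
        for b in blobs(im,30):
            if b[0]=="blue" and 300<b[1]<530 and 230<b[2]<330: print(b[:4])
E
```

```text
clock: 27.85
tcp_pos: [0.5743, -0.3668, 0.0377]
eef_rot: [[0.0, 1.0, -0.0], [1.0, -0.0, 0.0], [0.0, -0.0, -1.0]]
contact_force: [-0.1, 0.2, 0.4]
width: 0.0692
grip_force: 0.0
clock: 28.35
tcp_pos: [0.5741, -0.3666, 0.1709]
eef_rot: [[0.0, 1.0, -0.001], [1.0, -0.0, 0.0], [0.0, -0.001, -1.0]]
contact_force: [0.3, -0.4, -0.2]
width: 0.0862
grip_force: 0.0
clock: 28.85
tcp_pos: [0.4076, -0.3659, 0.17]
eef_rot: [[0.001, 1.0, -0.002], [1.0, -0.001, 0.001], [0.001, -0.002, -1.0]]
contact_force: [0.2, 0.4, -0.1]
width: 0.0871
grip_force: 0.0
clock: 29.35
tcp_pos: [0.4112, -0.3667, 0.1698]
eef_rot: [[-0.001, 1.0, 0.0], [1.0, 0.001, -0.0], [-0.0, 0.0, -1.0]]
contact_force: [0.5, 0.2, -0.1]
width: 0.0866
grip_force: 0.0
('copper', 271.0, 208.4, 194) [[579. 119.  56.]]
('copper', 265.9, 174.1, 205) [[655. 131.  56.]]
('white', 184.6, 254.6, 67) [[482. 299.  56.]]
('white', 171.8, 221.9, 70) [[553. 330.  56.]]
('white', 378.5, 201.5, 192) [[ 592. -109.   56.]]
('white', 384.5, 167.2, 211) [[ 668. -124.   56.]]
('blue', 350.7, 256.8, 240)
```

View pics/side9.png

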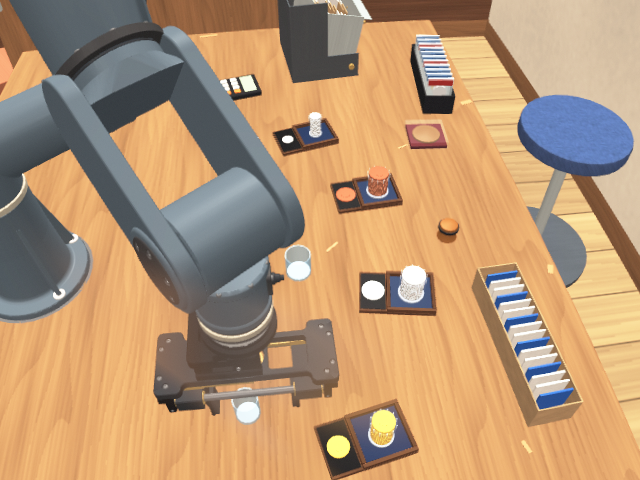

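View pics/top9.png

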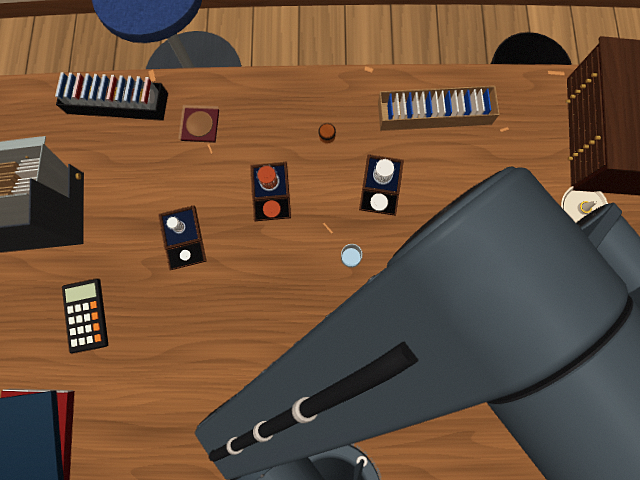

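All four tubes stand upright in their matching wells: side view gold (382,428), large silver (412,284), copper (378,181), small silver (315,125). Three measure within 2 mm of their felt centres. The empties are unmoved at (298,262) and (247,405), and the gripper is clear of everything.

```bash
python3 -c "from station import finish_job; print(finish_job())"
```

```text
the job is handed in; nothing more can be done
None
```

I set all four filled tubes upright in their matching trays, left both empty tubes where they stood, and handed the job in at about 30 s; no verdict was returned, and gold's final position was checked only by eye because the arm hid it from the top camera.

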